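Stroke the specimen-pot lids shut

TASK

The four flip lids on the row of specimen pots in the black rack have been left ajar: shut them by running the fingertips lightly along the row over the lids, starting at the end that the hinges face, so that they go down one after another from the first pot to the last and all lie flat on their pots. Use a gentle touch, and do not lift or shove the rack. Leave everything else where it stands, including the single pot beside the rack, whose lid is to stay open.

Things in the scene. Friction and masses are not known exactly. Their poses are not given: they have to be found in the camera images.
- rack: low black metal block rack, 224 x 54 x 36 mm, loose on a rubber foot on the light panel (1.6 kg; 10 to 25 N sideways shoves it), with a row of four clear pots, 39 mm across, 53 mm apart, rims 52 mm above its foot. Origin: centre of its underside, on the panel, 12 mm above the table; x along the row from first to fourth pot, z up. Each white lid is hinged at the -x side of its pot and rises towards +x
- row_start (a point): point on the row's centre line at the hinge line of the first lid, at the height of the top of the shut lids (57 mm above the rack's foot, 69 mm above the table). x, y, z as the rack's
- row_end (a point): point on the row's centre line at the thumb-tab end of the fourth lid when it is shut, at the same height; 209 mm from row_start. A stroke from row_start to row_end meets the upper faces of the lids; in the opposite direction it would catch under them
- lid1 (a joint): angle of the first lid: 0 = shut flat, growing as it opens (starts at 0.45 to 1.15 rad, stop at 1.95). White disc 42 mm across, 5 mm thick, gently domed, with a thumb tab reaching 50 mm from its hinge, which lies at x = -102.5 mm, z = 52 mm in the rack's frame. Stiff hinge: stays where it is left, gives way to about 0.4 N at the tab
- lid2 (a joint): angle of the second lid: 0 = shut flat, growing as it opens (starts at 0.45 to 1.15 rad, stop at 1.95). White disc 42 mm across, 5 mm thick, gently domed, with a thumb tab reaching 50 mm from its hinge, which lies at x = -49.5 mm, z = 52 mm in the rack's frame. Stiff hinge: stays where it is left, gives way to about 0.4 N at the tab
- lid3 (a joint): angle of the third lid: 0 = shut flat, growing as it opens (starts at 0.45 to 1.15 rad, stop at 1.95). White disc 42 mm across, 5 mm thick, gently domed, with a thumb tab reaching 50 mm from its hinge, which lies at x = 3.5 mm, z = 52 mm in the rack's frame. Stiff hinge: stays where it is left, gives way to about 0.4 N at the tab
- lid4 (a joint): angle of the fourth lid: 0 = shut flat, growing as it opens (starts at 0.45 to 1.15 rad, stop at 1.95). White disc 42 mm across, 5 mm thick, gently domed, with a thumb tab reaching 50 mm from its hinge, which lies at x = 56.5 mm, z = 52 mm in the rack's frame. Stiff hinge: stays where it is left, gives way to about 0.4 N at the tab
- spare_pot: one more pot of the same kind, loose, about 90 mm to one side of the row (-y of the rack), 39 mm across and 48 mm tall, its open lid reaching 97 mm; origin: centre of its underside
- spare_lid (a joint): angle of the single pot's lid, which stands wide open (about 1.75 rad) and stays so; 0 would be shut
- dropper: blue dropper bottle with a black cap and rubber bulb, 33 mm across, 104 mm tall, about 85 mm to the other side of the row (+y of the rack); origin: centre of its underside
- mould: dark rubber casting mould with twelve round wells, 152 x 116 x 18 mm, on the right (-y) part of the panel; origin: centre of its underside
- squeeze_a: translucent squeeze bottle with a nozzle, 40 mm across, 131 mm tall, on the left (+y) part of the panel; origin: centre of its underside
- squeeze_b: smaller squeeze bottle, 34 mm across, 117 mm tall, near the other one; origin: centre of its underside
- petri: closed glass petri dish, 92 mm across, 15 mm high, on the left (+y) part of the panel; origin: centre of its underside
- tweezers: steel tweezers, 120 mm long, 8 mm high, lying near the far edge of the panel; origin: middle of their underside
There are look-alikes about, which are no part of the job. There is more than one size of the spare_pot; the one meant has the size given above.

How it is judged:
By the outcome, as a careful person would: the job done as asked, in the order asked, and still so for the second after the job is handed in, with the robot touching nothing.
It also fails if it takes over 40 s, if anything falls off the work surface, if the arm or the gripper's body presses on something with over 40 N, if the wrist force passes 120 N, or if a joint passes its speed limit or range.

ROBOT

A 7-joint arm with a two-finger parallel gripper is mounted at the origin on the work surface. World frame = base frame: x ahead of the robot, y to its left, z up, the work surface at z = 0. Lengths are in m, angles in rad, forces in N, time in s.
With the tool pointing down it reaches from about 0.425 to 0.925 m from the base axis. Payload 6.8 kg.
Tool frame: the origin (TCP) lies on the front face of the gripper's body, between the roots of the fingers; the fingertips stand 73 mm ahead of it and the grasp point (between the pads) lies 54 mm ahead of it (env.nose_length is the distance from the TCP to the fingertips, in m); z points along the fingers, y is the line along which they close (so a half turn about z gives the same grasp; the last joint's range is limited). The gripper opens to 85 mm and grips with 20 to 120 N. Pads are 22 mm wide; open, the fingers measure 114 mm over their backs; the gripper's body (76 mm by 85 mm) begins 54 mm behind the grasp point. The pads swing forward as they close: fully open they stand 13 mm farther back than shut.
Start: joints at [1.087, 0.477, 0.022, 1.555, -0.011, 1.109, -0.083], TCP at [0.248, -0.628, 0.304] pointing down, gripper open.
Joint ranges: [-2.96, 2.96], [-0.34, 2.1], [-1.41, 1.46], [0.24, 2.44], [-1.37, 4.51], [0.17, 1.92], [-2.96, 2.96]. Speed limits (rad/s): [2.39, 2.39, 3.14, 3.14, 3.14, 3.14, 3.14].

INTERFACE

Orientations are given as a unit quaternion [w, x, y, z].
In Python, from cell import env, kin, camera, calibration, job gives the robot as it stands. The module is installed in compiled form; this text tells all that it offers. Calls block until the motion is done:
- env.reach(position, orientation): joint-space move of the TCP to a pose.
- env.movel(position, velocity=0.15, rot=None, stop_force=None): straight line of the TCP; rot=None keeps the orientation; velocity is the mean speed in m/s. With stop_force (N) it stops when the force on the tool has changed by that much, and returns True; else False.
- env.goto_joints(angles): joint-space move.
- env.grip(opening, f_grip=None): finger opening in m; f_grip is the grip in N (None keeps the last); returns when the fingers have stopped.
- env.dwell(seconds).
- kin.inverse_kinematics(position, orientation): joint angles nearest the present ones, or None.
- env.get_state(): the state.
- camera(name): name is "side" or "top"; returns (picture, depth): 400x640x3 uint8, blue, green, red; 400x640 float32, m along the optical axis (not along the pixel's ray), 0 where there is no reading.
- calibration(name): a dict with "fx", "fy", "cx", "cy" (pixels), "rvec" (rotation vector, rad) and "tvec" (3), from world to camera coordinates, as OpenCV has them. Camera axes: x right, y down, z forward; pixel columns grow to the right and rows downward; lengths in m; the calibration is good to about 2 mm. A picture is of the moment at which its call begins. calibration takes no time and is no camera call.
A pose or a line that the arm cannot do raises env.PlanningError and nothing moves.
- job.job_done(): hands the job in; it is judged then, once.
The state is a dict: "time": time; "qpos": joint angles; "joint_velocities": joint speeds; "joint_torque": joint torques, N m; "tcp_pos": TCP position; "orientation": TCP orientation; "force": force on the tool from outside, world axes, zero at the start; "torque": the same for the moment, N m; "opening": finger opening in m; "gripper_force": force on a finger pad.
Only numpy, scipy, OpenCV 4.12 (cv2) and the standard library are available. Lean on these libraries where they do the work, as an engineer would, in place of code of your own. Each camera call takes 0.05 s, during which the arm holds its last target. There are 200 camera calls.

## Working session

There is one attempt and no reset: what is moved stays moved. The work goes in short steps, each a Python script; the robot and the scene stay as the last script left them, time stands still between calls to the robot, and variables do not carry over. Pictures are saved under pics/ and viewed, at most 10 in all, crops included, and the job is handed in when it is done.

```bash
mkdir -p pics
cat > h.py <<'E'
import numpy as np, cv2
from cell import env, kin, camera, calibration, job
def cam(n):
    c=calibration(n); R=cv2.Rodrigues(np.array(c["rvec"],float))[0]; return c,R,np.array(c["tvec"],float).ravel()
def ray(n,u,v,z):
    c,R,t=cam(n); d=R.T@np.array([(u-c["cx"])/c["fx"],(v-c["cy"])/c["fy"],1]); o=-R.T@t
    return o+d*(z-o[2])/d[2]
def cloud(n,dep):
    c,R,t=cam(n); v,u=np.indices(dep.shape)
    P=np.stack([(u-c["cx"])/c["fx"]*dep,(v-c["cy"])/c["fy"]*dep,dep],-1)-t
    return P@R
E
python3 - <<'E'
from h import *
for n in("top","side"):
    p,d=camera(n); cv2.imwrite(f"pics/{n}0.png",p); np.save(n+"_d.npy",d)
    c,R,t=cam(n); print(n,-R.T@t,R[2],c["fx"])
s=env.get_state(); print(s["time"],s["orientation"],s["tcp_pos"],env.nose_length,s["force"])
E
```

```text
top [0.40709756 0.00725063 1.4384991 ] [ 0.08819412  0.01873929 -0.99592702] 513.5609311391429
side [0.26369992 0.71080161 0.68727234] [ 0.28916807 -0.7198464  -0.63103328] 407.57627545213865
0.1 [-7.78144526e-04  9.82396364e-01  1.86806682e-01 -2.04658959e-04] [ 0.24757552 -0.62752978  0.30303003] 0.0726 [ 0.16194998  0.73623715 -0.67829018]
```

View pics/top0.png

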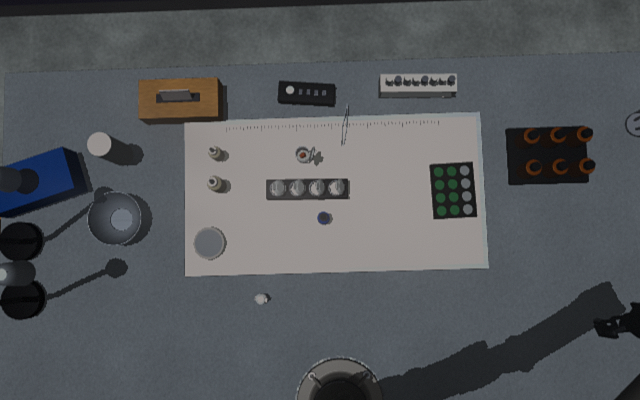

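View pics/side0.png

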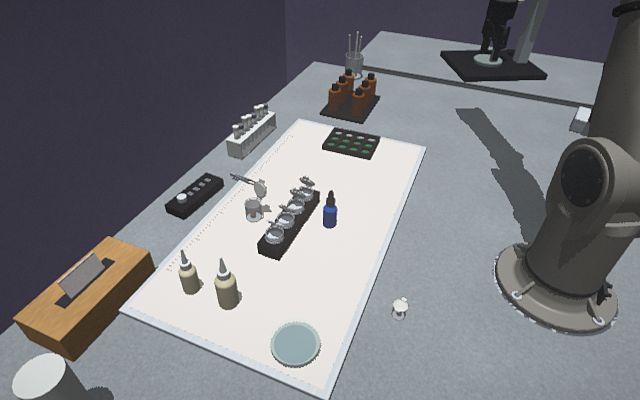

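Top view: the rack is at (308,189), with the spare-pot candidate at (303,155) and the dropper at (323,217). There is another small pot off the panel at (262,298), which looks smaller and isn't beside the rack. I'll enlarge the rack area to check the hinge direction.

Run:
```python
from h import *
t=cv2.imread("pics/top0.png"); s=cv2.imread("pics/side0.png")
a=cv2.resize(t[140:230,250:360],(660,540),interpolation=cv2.INTER_CUBIC)
b=cv2.resize(s[165:265,230:350],(720,600),interpolation=cv2.INTER_CUBIC)
cv2.imwrite("pics/c1.png",a);cv2.imwrite("pics/c2.png",b)
# rack mask at top
d=np.load("top_d.npy");P=cloud("top",d)
g=t.max(2)
m=np.zeros_like(g);m[165:212,255:362]=(g[165:212,255:362]<75)
m=cv2.morphologyEx(m,cv2.MORPH_CLOSE,np.ones((15,15)))
cs=max(cv2.findContours(m,0,2)[0],key=cv2.contourArea)
r=cv2.minAreaRect(cs);bx=cv2.boxPoints(r);print(r)
W=np.array([ray("top",u,v,.048) for u,v in bx]);print(W,[np.linalg.norm(W[i]-W[i-1]) for i in range(4)],W.mean(0))
# heights in area
reg=P[165:230,255:362].reshape(-1,3);k=reg[:,2]>.06;print(k.sum(),reg[k].min(0),reg[k].max(0))
for n in("top","side"):
    Q=cloud(n,np.load(n+"_d.npy")).reshape(-1,3)
    c=W.mean(0);q=Q[(abs(Q[:,0]-c[0])<.04)&(abs(Q[:,1]-c[1])<.16)&(Q[:,2]>.055)&(Q[:,2]<.2)]
    print(n,len(q))
    for y in np.arange(c[1]-.14,c[1]+.14,.008):
        z=q[(q[:,1]>=y)&(q[:,1]<y+.008)]
        if len(z):print("%.3f zmax %.3f n%d"%(y-c[1]+.004,z[:,2].max(),len(z)))
```

```text
((306.9999694824219, 188.99998474121094), (79.99998474121094, 19.999996185302734), -0.0)
[[ 0.55356088  0.18449056  0.048     ]
 [ 0.60858461  0.18353826  0.048     ]
 [ 0.60206371 -0.03519793  0.048     ]
 [ 0.54724463 -0.03349905  0.048     ]] [np.float64(0.2180810917349671), np.float64(0.055031969357414307), np.float64(0.21883336911401458), np.float64(0.05484539259433247)] [0.57786346 0.07483296 0.048     ]
756 [ 0.40709756 -0.02611723  0.06003017] [0.60296571 0.17419342 1.4384991 ]
top 641
-0.104 zmax 0.070 n6
-0.096 zmax 0.091 n36
-0.088 zmax 0.107 n48
-0.080 zmax 0.114 n27
-0.072 zmax 0.068 n7
-0.064 zmax 0.069 n15
-0.056 zmax 0.064 n2
-0.048 zmax 0.083 n17
-0.040 zmax 0.095 n45
-0.032 zmax 0.111 n43
-0.024 zmax 0.111 n14
-0.016 zmax 0.067 n10
-0.008 zmax 0.067 n11
0.008 zmax 0.084 n37
0.016 zmax 0.094 n47
0.024 zmax 0.105 n45
0.032 zmax 0.108 n27
0.040 zmax 0.070 n9
0.048 zmax 0.068 n11
0.056 zmax 0.075 n7
0.064 zmax 0.086 n42
0.072 zmax 0.095 n51
0.080 zmax 0.103 n48
0.088 zmax 0.109 n22
0.096 zmax 0.069 n14
side 799
-0.104 zmax 0.068 n11
-0.096 zmax 0.091 n61
-0.088 zmax 0.109 n61
-0.080 zmax 0.110 n35
-0.072 zmax 0.067 n10
-0.064 zmax 0.065 n9
-0.048 zmax 0.074 n38
-0.040 zmax 0.096 n57
-0.032 zmax 0.111 n81
-0.024 zmax 0.110 n14
-0.016 zmax 0.066 n16
-0.008 zmax 0.066 n6
0.008 zmax 0.077 n46
0.016 zmax 0.094 n33
0.024 zmax 0.106 n52
0.032 zmax 0.108 n34
0.040 zmax 0.067 n29
0.048 zmax 0.067 n4
0.056 zmax 0.064 n15
0.064 zmax 0.078 n44
0.072 zmax 0.094 n27
0.080 zmax 0.102 n50
0.088 zmax 0.107 n33
0.096 zmax 0.066 n33
```

View pics/c1.png

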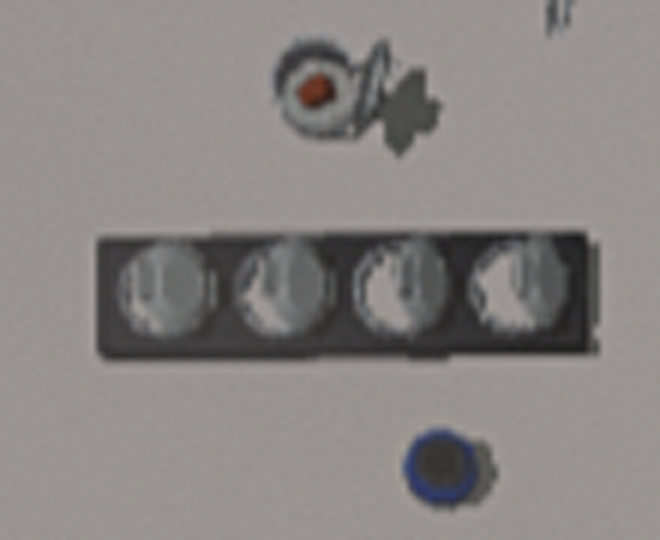

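View pics/c2.png

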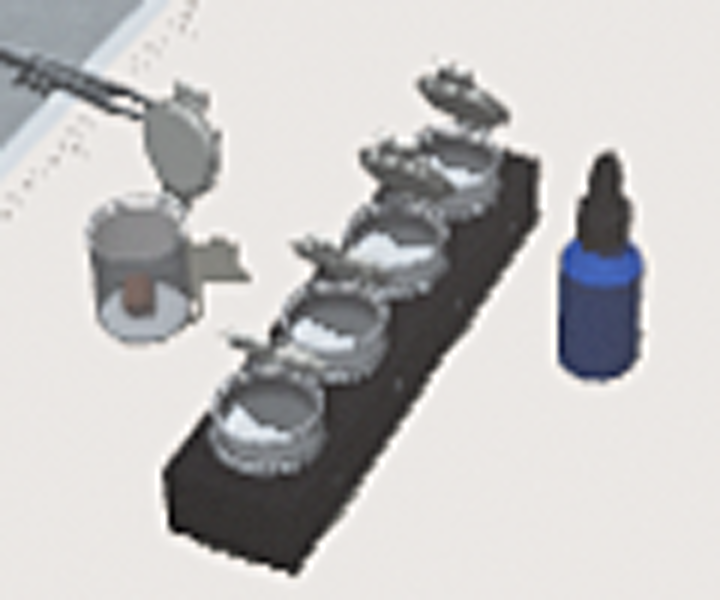

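The crop confirms it: the lids hinge at the right end (world −y) and rise to the left (+y), so the stroke runs towards +y. The pot at crop (315,90), with its lid wide open, is the spare and stays untouched. Next I'll refine the row line, then touch the panel gently with shut fingers to verify the fingertip height.

Run:
```python
from h import *
c=np.array([.578,.075])
for n in("top","side"):
    Q=cloud(n,np.load(n+"_d.npy")).reshape(-1,3)
    q=Q[(abs(Q[:,0]-c[0])<.045)&(abs(Q[:,1]-c[1])<.13)&(Q[:,2]>.058)&(Q[:,2]<.13)]
    r=cv2.fitLine(q[:,:2].astype(np.float32),cv2.DIST_L2,0,.001,.001).ravel()
    print(n,"lids: slope dx/dy",r[0]/r[1],"x at y=.075",r[2]+(c[1]-r[3])*r[0]/r[1])
    k=Q[(abs(Q[:,0]-c[0])<.05)&(abs(Q[:,1]-c[1])<.14)&(abs(Q[:,2]-.048)<.003)]
    R=cv2.minAreaRect((k[:,:2]*1000).astype(np.float32));print(n,"rack top",len(k),R)
p=cv2.imread("pics/top0.png")
# edge fit: dark rack long edges
g=p.max(2)
for side in(0,1):
    pts=[]
    for u in range(272,344,2):
        col=np.where(g[170:210,u]<70)[0]+170
        if len(col): pts.append(ray("top",u,col.min()-.5 if side==0 else col.max()+.5,.048)[:2])
    pts=np.array(pts);f=np.polyfit(pts[:,1]-.075,pts[:,0],1);print("edge",side,f)
rows=[]
for v in range(184,196):
    w=np.where(g[v,255:360]<70)[0]+255; rows.append((ray("top",w.min()-.5,v,.048)[1],ray("top",w.max()+.5,v,.048)[1]))
print("ends",np.median(rows,0),np.median(rows,0).mean())
for a in(0,45,135):
    a=np.radians(a)
    for y in(-.12,-.05,.2):
        print(a,y,kin.inverse_kinematics([.578,y,.15],[0,np.cos(a),np.sin(a),0]))
```

```text
top lids: slope dx/dy 0.018539244 x at y=.075 0.5802249216325235
top rack top 662 ((580.8604125976562, 76.01930236816406), (222.0325927734375, 54.194129943847656), 89.37452697753906)
side lids: slope dx/dy 0.014247623 x at y=.075 0.5797872059019291
side rack top 813 ((581.1431274414062, 73.92179107666016), (225.2333526611328, 56.0090446472168), 89.24153900146484)
edge 0 [-0.02446397  0.59286093]
edge 1 [0.01112368 0.55039403]
ends [ 0.18540815 -0.03566476] 0.0748716951291696
0.0 -0.12 [ 0.21494895  0.52949851 -0.1513438   1.87691789  0.11276439  0.74334735
 -1.56989967]
0.0 -0.05 [ 0.12861591  0.51920782 -0.19391661  1.89908236  0.14283692  0.73650516
 -1.71720146]
0.0 0.2 [-0.10564643  0.59340444 -0.4435809   1.80884347  0.33627513  0.81438119
 -2.28715892]
0.7853981633974483 -0.12 [ 0.45241396  0.56907826 -0.46613361  1.85980123  0.34672093  0.79331637
 -0.19668801]
0.7853981633974483 -0.05 [ 0.36545396  0.56353635 -0.50620699  1.88226207  0.37317943  0.79009665
 -0.34168706]
0.7853981633974483 0.2 [ 0.123761    0.68433709 -0.77616639  1.79287096  0.59349227  0.91385869
 -0.91732907]
2.356194490192345 -0.12 [-0.05922398  0.53250521  0.20800404  1.89678001 -0.1582228   0.72802681
 -2.90239981]
2.356194490192345 -0.05 [-0.81969709  0.97799978  1.26225969  1.9595325  -1.0807484   1.10982952
 -2.21388078]
2.356194490192345 0.2 [ 0.35340701  0.90516308 -1.19315652  1.77866907  0.93073476  1.14700291
  1.99060825]
```

```bash
cat >> h.py <<'E'
C=np.array([.5806,.0750]); S=.013; ex=np.array([S,1])/np.hypot(S,1)
a_=np.pi/4-S/2; Q0=[0,np.cos(a_),np.sin(a_),0]
def at(x,tipz): return [*(C+ex*x),tipz+NOSE]
NOSE=env.nose_length
E
python3 - <<'E'
from h import *
env.reach(at(-.19,.15),Q0); env.grip(0.0,20)
env.movel(at(-.19,.025),.1); env.dwell(.2)
f0=np.array(env.get_state()["force"])
r=env.movel(at(-.19,.008),.01,stop_force=1.5)
s=env.get_state(); print(r,s["tcp_pos"],s["tcp_pos"][2]-NOSE,np.array(s["force"])-f0,s["opening"])
env.movel(at(-.19,.085),.1)
s=env.get_state();print(s["time"],s["tcp_pos"],at(-.19,.085))
cv2.imwrite("pics/side1.png",camera("side")[0][100:300,200:440].repeat(3,0).repeat(3,1))
E
```

```text
True [ 0.5781148  -0.11497823  0.0847457 ] 0.012145701824954433 [-1.33023252 -1.06299199  5.68541375] 2.81216147927441e-05
6.7333 [ 0.57767444 -0.11507372  0.15706665] [np.float64(0.5781302086885491), np.float64(-0.11498394703468469), 0.15760000000000002]
```

View pics/side1.png

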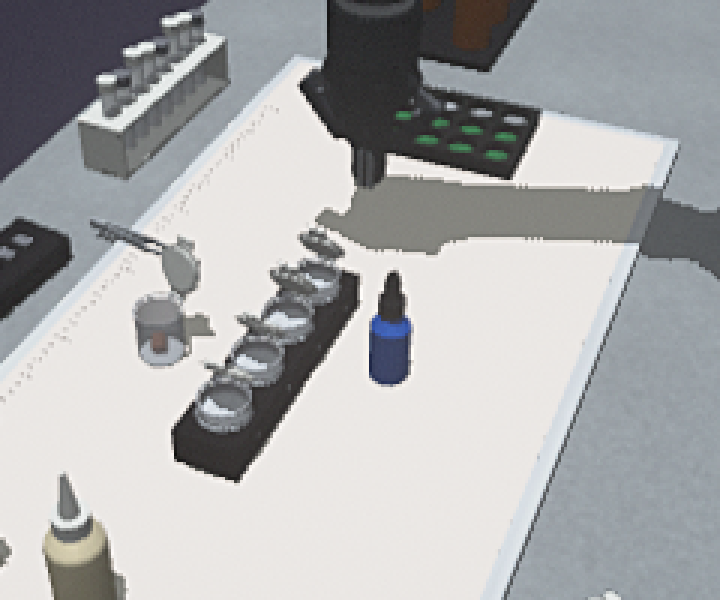

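The image shows the shut fingers upright, clear of the rack's hinge end. The panel touch gives the fingertip at 12.1 mm, so the height is right to within about 0.5 mm. Now I'll make the light stroke.

Run:
```python
from h import *
env.movel(at(-.128,.0702),.1); env.dwell(.15)
s0=env.get_state(); print(s0["tcp_pos"][2]-NOSE)
r=env.movel(at(.120,.0702),.035,stop_force=8)
s=env.get_state(); print(r,(np.array(s["tcp_pos"][:2])-C)@ex,s["tcp_pos"][2]-NOSE,np.array(s["force"])-s0["force"],s["time"])
if not r:
    env.movel(at(.120,.15),.15)
    env.movel(at(-.19,.15),.3)
p,d=camera("side");np.save("side2_d.npy",d)
cv2.imwrite("pics/side2.png",cv2.resize(p[165:265,230:350],(720,600),interpolation=cv2.INTER_CUBIC))
for n in("top","side"):
    p,d=camera(n);Q=cloud(n,d).reshape(-1,3)-[*C,0]
    x=Q[:,:2]@ex;y=Q[:,0]-ex[0]*x
    for h in(-.1025,-.0495,.0035,.0565):
        out=[]
        for lo,hi in((0,.012),(.012,.024),(.024,.036),(.036,.05)):
            z=Q[(abs(y)<.012)&(x>h+lo)&(x<h+hi)&(Q[:,2]>.05)&(Q[:,2]<.13)][:,2]
            out.append((len(z),round(float(np.median(z))*1000,1)if len(z)else 0))
        print(n,h,out)
print(env.get_state()["time"])
```

```text
0.07029624043081961
False 0.11997034603849913 0.07018327757542975 [-0.16750262 -1.44131107 -0.71476559] 14.95
top -0.1025 [(32, 65.1), (41, 68.4), (37, 69.4), (44, 69.7)]
top -0.0495 [(31, 65.8), (44, 68.7), (37, 69.5), (36, 67.7)]
top 0.0035 [(38, 65.7), (36, 68.3), (44, 68.5), (35, 68.2)]
top 0.0565 [(32, 65.8), (40, 68.1), (36, 67.9), (42, 68.8)]
side -0.1025 [(16, 68.8), (30, 69.8), (36, 69.7), (49, 65.7)]
side -0.0495 [(20, 68.7), (32, 70.2), (43, 69.5), (54, 68.2)]
side 0.0035 [(22, 68.6), (37, 70.1), (45, 69.8), (55, 66.8)]
side 0.0565 [(28, 68.4), (39, 70.5), (56, 70.1), (80, 64.3)]
16.9667
```

View pics/side2.png

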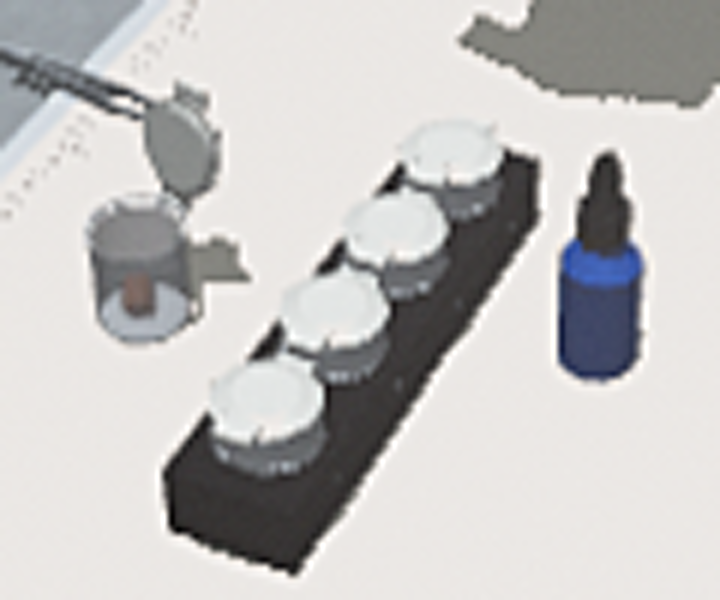

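The side crop shows all four lids down at (455,150), (395,230), (335,315) and (265,400). The rack, spare pot and dropper haven't moved. I kept the tip 1.2 mm above the lid tops, so the lids could still be up to about 0.05 rad ajar. I'll make a second light pass in the same direction at the exact height.

Run:
```python
from h import *
env.movel(at(-.128,.0690),.15); env.dwell(.15)
s0=env.get_state(); print(s0["tcp_pos"][2]-NOSE)
r=env.movel(at(.118,.0690),.045,stop_force=5)
s=env.get_state(); x=(np.array(s["tcp_pos"][:2])-C)@ex
print(r,x,s["tcp_pos"][2]-NOSE,np.array(s["force"])-s0["force"],s["time"])
env.movel(at(x,.15),.15)
env.movel(at(-.19,.16),.3)
p,d=camera("side")
cv2.imwrite("pics/side3.png",cv2.resize(p[165:265,230:350],(720,600),interpolation=cv2.INTER_CUBIC))
for n in("top","side"):
    p,d=camera(n);Q=cloud(n,d).reshape(-1,3)-[*C,0]
    x=Q[:,:2]@ex;y=Q[:,0]-ex[0]*x
    for h in(-.1025,-.0495,.0035,.0565):
        print(n,h,[round(float(np.median(Q[(abs(y)<.012)&(x>h+lo)&(x<h+lo+.012)&(Q[:,2]>.05)&(Q[:,2]<.13)][:,2]))*1000,1) for lo in(0,.012,.024,.036)])
    k=Q[(abs(Q[:,0])<.05)&(abs(Q[:,1])<.14)&(abs(Q[:,2]-.048)<.003)]
    print(n,"rack",cv2.minAreaRect((k[:,:2]*1000).astype(np.float32)))
print(env.get_state()["time"])
```

```text
0.06985901478331874
True 0.008123251858308296 0.06904613603695942 [-0.41184018  1.5255003   4.86200718] 20.9167
top -0.1025 [64.1, 68.9, 68.0, 67.5]
top -0.0495 [65.7, 67.9, 69.0, 68.0]
top 0.0035 [65.5, 67.1, 68.9, 67.7]
top 0.0565 [65.4, 68.3, 69.0, 68.0]
top rack ((0.09174728393554688, 1.1309280395507812), (222.0314178466797, 54.53387451171875), 89.44488525390625)
side -0.1025 [68.7, 70.3, 69.7, 65.3]
side -0.0495 [68.9, 69.9, 69.2, 67.4]
side 0.0035 [68.4, 69.7, 69.2, 65.3]
side 0.0565 [69.5, 70.1, 70.1, 66.5]
side rack ((-0.4105052947998047, -0.7117233276367188), (224.86474609375, 54.74331283569336), 88.83264923095703)
22.5667
```

View pics/side3.png

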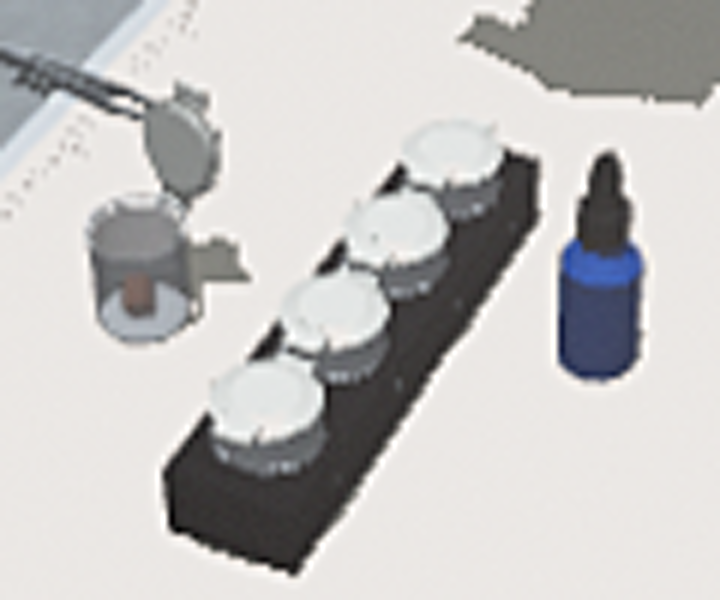

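The guard stopped the second pass at 5 N, a purely vertical force, on lid 3: lids 1 and 2 are pressed flat. I'll finish lids 3 and 4 with light vertical touches.

Run:
```python
from h import *
env.movel(at(-.12,.16),.3)
for h in(.0035,.0565):
    env.movel(at(h+.03,.09),.25); env.movel(at(h+.03,.0725),.08); env.dwell(.15)
    f0=np.array(env.get_state()["force"])
    r=env.movel(at(h+.03,.0680),.006,stop_force=2)
    s=env.get_state(); print(r,s["tcp_pos"][2]-NOSE,np.array(s["force"])-f0,s["time"])
    env.movel(at(h+.03,.09),.1)
env.movel(at(.0865,.16),.2)
env.movel(at(-.19,.16),.3); env.dwell(.3)
p,d=camera("top"); q,_=camera("side")
o=cv2.resize(p[140:230,250:360],(396,324),interpolation=cv2.INTER_CUBIC)
o2=cv2.resize(q[165:265,230:350],(389,324),interpolation=cv2.INTER_CUBIC)
cv2.imwrite("pics/end.png",np.hstack([o,o2]));print(env.get_state()["time"])
```

```text
True 0.06905942107668955 [-0.11814356 -1.4699097   5.33025027] 24.8833
True 0.06900909931618363 [-0.84409141  1.17253932  4.71477135] 26.7167
29.0583
```

View pics/end.png

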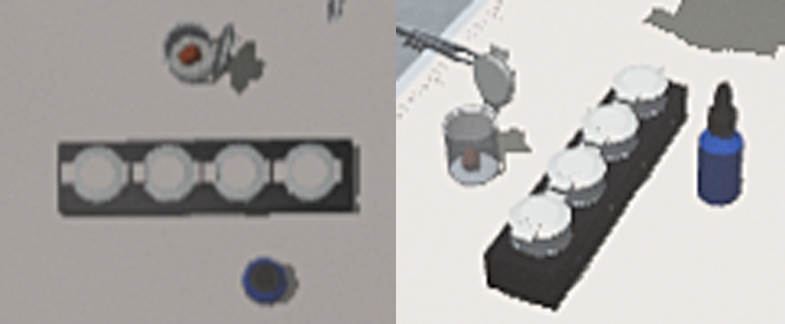

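All four lids lie flat: lids 3 and 4 met the fingertip at 69.0 mm, the shut height. The rack, spare pot and dropper are where they were.

```bash
python3 -c "
from h import *
print(job.job_done())"
```

```text
the job is handed in; nothing more can be done
None
```

The job is handed in at about 29 s: all four lids went down in one light stroke from the hinge end, followed by a partial second pass and light touches on lids 3 and 4 to seat them (about 5 N at most where measured), with the rack, dropper and open spare pot left where they stood.

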